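# Wipe both faces of a bench scraper and put it away in its slanted block

### The arm

A 6-joint arm with a two-finger parallel gripper is mounted at the origin on a cart in front of the work surface, level with it; the furniture and walls round the work are solid. World frame = base frame: x ahead of the robot, y to its left, z up, the work surface at z = 0. Lengths are in m, angles in rad, forces in N, time in s.
With the tool pointing down it reaches from about 0.35 to 0.775 m from the base axis. Payload 7.3 kg.
Tool frame: the origin (TCP) lies midway between the tips of the shut fingers; the grasp point (between the pads) lies 19 mm behind it; z points along the fingers, y is the line along which they close (so a half turn about z gives the same grasp; the last joint's range is limited). The gripper opens to 92 mm and grips with 3 to 60 N. Pads are 19 mm wide; open, the fingers measure 130 mm over their backs; the gripper's body (75 mm by 190 mm) begins 47 mm behind the grasp point.
Start: joints at [0.98, 0.342, 1.524, -0, 1.275, -0.146], TCP at [0.226, 0.474, 0.227] pointing down, gripper open.
Joint ranges: [-2.53, 2.53], [-0.77, 2.02], [0.04, 2.7], [-1, 4.14], [0.28, 2.66], [-3.11, 3.11]. Speed limits (rad/s): [2.57, 2.57, 3.14, 3.14, 3.14, 3.14].

### API

Orientations are given as a unit quaternion [x, y, z, w].
In Python, from workcell import readout, viewer, job_done gives the robot as it stands. The module is installed in compiled form; this text tells all that it offers.
- The arm moves only by the tool apply_moves, never from a script. Its arguments are lists of equal length, an entry for each row: "translation": the shift along the tool's x, y, z in m, a list of three; "turn": the turn about the tool's z in degrees; "fingers": the finger opening in m, from 0 to 0.0918. A call has exactly 5 rows; each row shifts and turns the commanded pose from where the row before left it, along the tool's axes as they then stand; what a row does not reach is not made up. A row lasts 1/12 s, in which the tool goes at most 41.7 mm and 7.16 degrees, less where a joint would pass 70% of its speed; a pose out of reach is approached as far as the arm can. A call is refused whole if a number of a shift passes 0.0417 or a number of a turn 7.16, either way. A call with a gripper value outside its range is refused whole. The fingers move at their own pace and stop on an object; "grip_force" is the grip in N (left out, the last holds). Time passes only in rows, so rows that do not move let the fingers close, or fill a call up. It gives the time, the measured TCP pose, the force, the opening and the grip force at its end, in the units of the state.
- readout.sense(): the state, without advancing time (a new reading comes with each control period).
- viewer.read_camera(name): name is "scene" or "top" or "wrist"; returns (picture, depth): 480x640x3 uint8, blue, green, red; 480x640 float32, m along the optical axis (not along the pixel's ray), 0 where there is no reading.
- viewer.camera_info(name): a dict with "camera_matrix" (3x3 intrinsics, pixels), "world_from_camera" (4x4, takes a point from camera to world coordinates); the wrist camera has in their place "tool_from_camera" (4x4, takes a point from camera to tool coordinates, whose origin is the TCP and whose axes are the flange's). Camera axes: x right, y down, z forward; pixel columns grow to the right and rows downward; lengths in m; the calibration is good to about 2 mm. A picture is of the moment at which its call begins: read the wrist's pose just before it. camera_info takes no time and is no camera call.
- job_done(): hands the job in; it is judged then, once.
The state is a dict: "time": time; "qpos": joint angles; "joint_velocities": joint speeds; "tau": joint torques, N m; "tcp_pos": TCP position; "tool_rot": TCP orientation; "wrist_force": force on the tool from outside, world axes, zero at the start; "torque": the same for the moment, N m; "gripper_width": finger opening in m; "grasp_force": force on a finger pad.
Only numpy, scipy, OpenCV 4.12 (cv2) and the standard library are available. Lean on these libraries where they do the work, as an engineer would, in place of code of your own. Each camera call takes 0.05 s, during which the arm holds its last target. There are 200 camera calls.

### The job

Take the bench scraper out of the grey drip stand and wipe its blade on the sprung rubber bar: lay the face on the blue side of the handle against the bar just under the handle, push until the bar gives a few millimetres, and draw the scraper up until the bar has reached the blade's edge; then turn the scraper round and wipe the white side in the same way. Last, slide the blade down into the leaning slot of the wooden block until it is fully home, only then let go, and leave the mug, bowl, small bottle and spoon where they are.

Things in the scene. Friction and masses are not known exactly. Their poses are not given: they have to be found in the camera images.
- scraper: Bench scraper: steel blade 4 mm thick (x), 100 mm wide (y), standing 80 mm out of the handle; on it a bar handle 22 mm thick (x), 110 mm long (y), 30 mm high, from z = 80 to 110 mm, its +x half blue and its -x half white. Origin: middle of the blade's bottom edge; z points up through the handle. 0.18 kg. It starts upright in the drip stand, its edge 8 mm above the worktop.
- drip_stand: Grey block fixed to the worktop, 64 (x) x 130 (y) x 40 mm high, with an upright slot 5.5 x 104 mm along y that holds the lower 32 mm of the scraper's blade. Origin: middle of its underside.
- wiper: Blade wiper fixed to the worktop: dark base plate 100 (x) x 150 (y) x 12 mm from x = -35 to 65 mm, two aluminium posts 99 (z) mm high behind (x = 20 to 60 mm), and in front of them (towards -x) the rubber bar with red ends. The blade is pressed on the bar from the -x side, towards +x. Origin: on the underside, z up.
- bar_mid (a point): Middle of the rubber bar's axis: bar of radius 9 mm, 112 mm long along the wiper's y, 90 mm above the worktop, at x = -20 mm in the wiper's frame when not pressed. Axes as the wiper's.
- wiper_bar (a joint): How far the bar is pushed in along the wiper's +x, in m: 0 free, 0.014 at the stop; spring 250 N/m.
- block: Storage block fixed to the worktop: dark wood base 120 (x) x 146 (y) x 14 mm, carrying a light wood slotted block that leans 25 degrees towards the base's -x side; its highest point is 115 mm up. Origin: middle of the underside, z up.
- block_slot: The leaning slotted block of light wood, 46 (x) x 140 (y) mm. Origin: middle of the slot's floor, 40 mm above the worktop. z points out of the slot along its depth (25 degrees from vertical, leaning to the base's -x side). The slot is 10 mm wide (x), 112 mm long (y), 69 mm deep. With the scraper home its edge is on the floor, its handle 11 mm outside the mouth; either face may be up.
- slot_mouth (a point): Middle of the slot's mouth, 69 mm along z from the floor. Axes as block_slot.
- mug: Yellow mug, 78 x 113 x 102 mm high, bystander. Origin: middle of the underside.
- bird_bowl: White porcelain bowl with a dark rim, 128 mm across, 64 mm high, bystander. Origin: middle of the underside.
- chilli_bottle: Small sauce bottle with a yellow cap, 46 mm across, 178 mm high, bystander. Origin: middle of the underside.
- tablespoon: Steel spoon lying flat, 165 x 35 x 14 mm, bystander. Origin: middle of the underside.

How it is judged:
By the outcome, as a careful person would: the job done as asked, in the order asked, and still so for the second after the job is handed in, with the robot touching nothing.
It also fails if it takes over 69 s, if anything falls off the work surface, if the arm or the gripper's body presses on something with over 40 N, if the wrist force passes 120 N, or if a joint passes its speed limit or range.

## Working session

There is one attempt and no reset: what is moved stays moved. The work goes in short steps, Python scripts to look and compute and a tool call to move; the robot and the scene stay as the last step left them, time stands still between calls to the robot, and variables do not carry over. Pictures are saved under pics/ and viewed, at most 10 in all, crops included, and the job is handed in when it is done.

Besides the shell and the picture viewer there is one more tool, called after ">>>" as name(argument=value, ...), one argument or row to a line, values as JSON. apply_moves: Moves the arm, as the interface text tells. Its arguments: {"type":"object","properties":{"translation":{"type":"array"},"turn":{"type":"array"},"fingers":{"type":"array"},"grip_force":{"type":"number"}},"required":["translation","turn","fingers"]}

```bash
mkdir -p pics; python3 - <<'E'
from workcell import readout, viewer
import cv2,numpy as np
print(readout.sense())
for n in("scene","top"):
    p,d=viewer.read_camera(n); cv2.imwrite(f"pics/{n}0.png",p); np.savez(f"{n}0.npz",p=p,d=d)
    print(n,viewer.camera_info(n))
print(viewer.camera_info("wrist"))
E
```

```text
{'time': 0.0, 'qpos': array([ 9.80007430e-01,  3.42708392e-01,  1.52504311e+00, -4.47403509e-05,
        1.27541522e+00, -1.45977914e-01]), 'joint_velocities': array([-0.00022397, -0.00032252, -0.00041325, -0.00025851,  0.00064174,
       -0.00172954]), 'tau': array([-4.10248185e-05, -4.31236124e+01, -2.44217938e+01,  7.16508483e-02,
        5.60653768e-02, -1.59213514e-04]), 'tcp_pos': array([0.22564225, 0.47356349, 0.22604331]), 'tool_rot': array([ 2.20570066e-01,  9.75370815e-01, -7.41938274e-04, -2.63456632e-04]), 'wrist_force': array([-0.78377835,  0.24373963,  0.28523158]), 'torque': array([-0.04578537,  0.00451677,  0.00066038]), 'grasp_force': 0.0, 'gripper_width': 0.09208141701959384}
scene {'camera_matrix': array([[485.11875611,   0.        , 316.91150844],
       [  0.        , 485.11875611, 235.96757901],
       [  0.        ,   0.        ,   1.        ]]), 'world_from_camera': array([[ 0.79507258, -0.35061586,  0.49490213,  0.01520114],
       [-0.60649497, -0.46611891,  0.644125  , -0.66913549],
       [ 0.0048428 , -0.81228178, -0.58324512,  0.70010121],
       [ 0.   
[... 327 characters left out ...]
,  0.02211853,  0.01657023,  0.00419865],
       [-0.01793853, -0.06316945, -0.99784159,  0.94544113],
       [ 0.        ,  0.        ,  0.        ,  1.        ]])}
{'camera_matrix': array([[408.07477837,   0.        , 317.62390667],
       [  0.        , 408.07477837, 234.18137968],
       [  0.        ,   0.        ,   1.        ]]), 'tool_from_camera': array([[-1.62162688e-04, -9.51086673e-01, -3.08924124e-01,
         8.37056902e-02],
       [ 9.99999484e-01, -4.64176263e-04,  9.04135454e-04,
         8.42032025e-04],
       [-1.00330643e-03, -3.08923818e-01,  9.51086257e-01,
        -1.58213681e-01],
       [ 0.00000000e+00,  0.00000000e+00,  0.00000000e+00,
         1.00000000e+00]])}
```

View pics/top0.png

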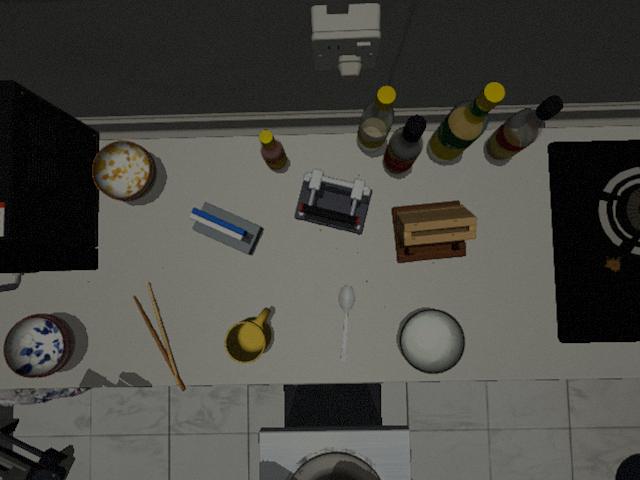

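View pics/scene0.png

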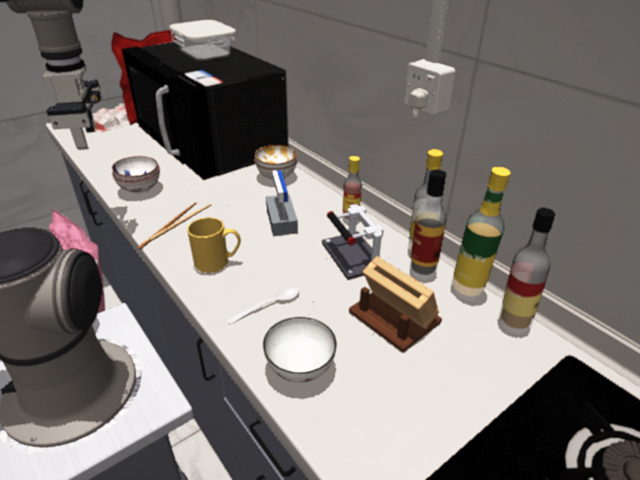

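```bash
cat > h.py <<'E'
import numpy as np,cv2
from workcell import readout,viewer
from scipy.spatial.transform import Rotation as R
def cloud(d,K,T):
    v,u=np.mgrid[:480,:640]
    P=np.stack([(u-K[0,2])/K[0,0]*d,(v-K[1,2])/K[1,1]*d,d],-1)
    return P@T[:3,:3].T+T[:3,3]
def load(n):
    z=np.load(n+"0.npz");i=viewer.camera_info(n)
    return z['p'],cloud(z['d'],i['camera_matrix'],i['world_from_camera'])
E
python3 - <<'E'
from h import *
p,C=load("top")
c=cv2.convertScaleAbs(p[140:280,180:490],alpha=1.6,beta=20)
cv2.imwrite("pics/c1.png",cv2.resize(c,None,fx=2.58,fy=2.58,interpolation=cv2.INTER_CUBIC))
p2,C2=load("scene")
c=cv2.convertScaleAbs(p2[160:360,250:450],alpha=1.2,beta=10)
cv2.imwrite("pics/c2.png",cv2.resize(c,None,fx=3,fy=3,interpolation=cv2.INTER_CUBIC))
def rect(m,n):
    q=m[:,:2].astype(np.float32); r=cv2.minAreaRect(q*1000); print(n,len(q),r,'z',np.percentile(m[:,2],[5,50,95]))
# blue handle
def sel(p,C,lo,hi,z0,z1,extra=None):
    m=(C[...,0]>lo[0])&(C[...,0]<hi[0])&(C[...,1]>lo[1])&(C[...,1]<hi[1])&(C[...,2]>z0)&(C[...,2]<z1)
    if extra is not None:m&=extra
    return C[m]
for nm,(P,CC) in dict(top=(p,C),scene=(p2,C2)).items():
    print(nm)
    b=P.astype(int)
    for v in [(0.3,0.12,.65,.34)]:
        rect(sel(P,CC,v[:2],v[2:],.1,.135),'handle top')
        rect(sel(P,CC,v[:2],v[2:],.1,.135,(b[...,0]>b[...,2]+40)),'blue')
        rect(sel(P,CC,v[:2],v[2:],.03,.048),'stand top')
    v=(.4,-.12,.7,.08)
    rect(sel(P,CC,v[:2],v[2:],.006,.02),'wiper base')
    rect(sel(P,CC,v[:2],v[2:],.08,.12),'wiper top')
    rect(sel(P,CC,v[:2],v[2:],.06,.12,(b[...,2]>80)&(b[...,1]<b[...,2]*.5)),'red ends')
    v=(.4,-.36,.65,-.14)
    rect(sel(P,CC,v[:2],v[2:],.008,.022),'block base')
    rect(sel(P,CC,v[:2],v[2:],.085,.13),'block top')
E
```

```text
top
handle top 826 ((469.7596435546875, 186.36907958984375), (313.641357421875, 96.29776763916016), 14.168048858642578) z [0.10080586 0.11749325 0.12030846]
blue 294 ((584.5619506835938, 211.53366088867188), (108.15264129638672, 10.101078033447266), 64.75572204589844) z [0.1158055  0.11798922 0.12072848]
stand top 1464 ((486.2095947265625, 180.8022003173828), (330.7874450683594, 134.36216735839844), 19.574562072753906) z [0.03580923 0.04028791 0.0435018 ]
wiper base 2054 ((554.6688232421875, 4.86322021484375), (156.08961486816406, 288.88482666015625), 79.52678680419922) z [0.0079032  0.01207075 0.01482359]
wiper top 1532 ((652.8304443359375, -26.560867309570312), (155.12393188476562, 140.35015869140625), 74.5872802734375) z [0.09069848 0.09833642 0.101818  ]
red ends 16 ((596.43017578125, -0.49398040771484375), (114.9680404663086, 10.023022651672363), 74.51360321044922) z [0.09814912 0.0992222  0.10172758]
block base 1337 ((565.8840942382812, -211.32933044433594), (119.8281021118164, 146.05050659179688), 4.4626994132995605) z [0.01120227 0.01422875 0.01731586]
block top 1871 ((564.06
[... 645 characters left out ...]
521911621094, 137.7073974609375), 26.261293411254883) z [0.00754083 0.01178448 0.01412214]
wiper top 1003 ((627.5001831054688, -8.19525146484375), (135.02423095703125, 90.24159240722656), 74.4246826171875) z [0.08425303 0.09641085 0.10068555]
red ends 27 ((590.751220703125, -0.3794136047363281), (114.0683364868164, 12.51130485534668), 76.29644775390625) z [0.0899917  0.09659209 0.10031054]
block base 1861 ((561.3724365234375, -210.99147033691406), (119.9139175415039, 146.58778381347656), 4.2002949714660645) z [0.01032685 0.0138389  0.0169181 ]
block top 1619 ((555.72119140625, -211.50103759765625), (51.5890007019043, 142.93939208984375), 8.16977596282959) z [0.08780383 0.09880229 0.11068467]
```

View pics/c1.png

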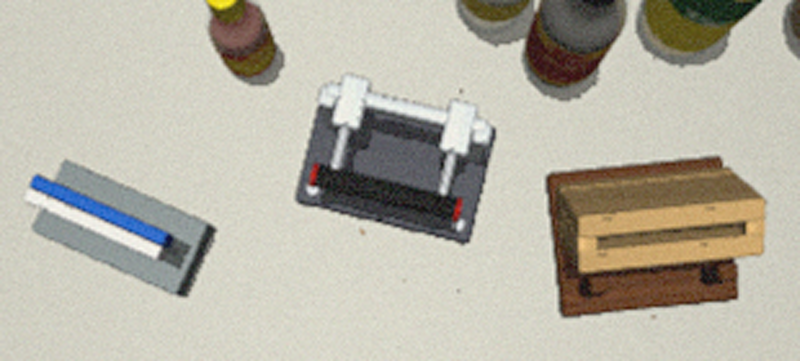

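View pics/c2.png

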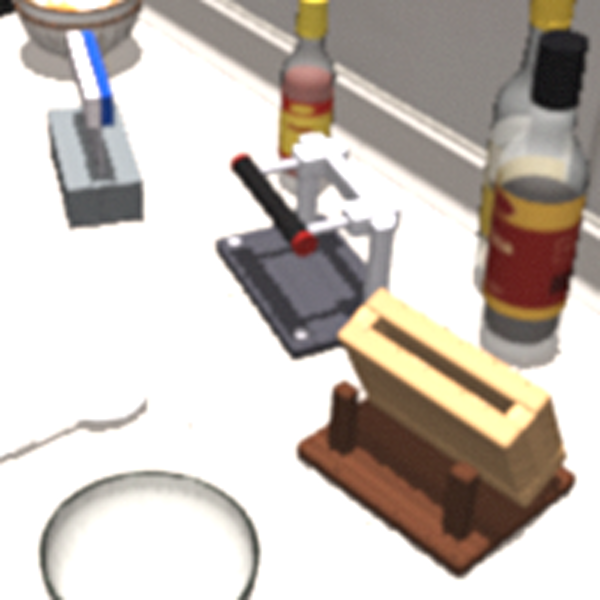

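>>> apply_moves(
  translation=[
    [0,0,-0.004],
    [0,0,-0.004],
    [0,0,-0.004],
    [0,0,-0.004],
    [0,0,-0.004],
  ],
  turn=[-6,-6,-6,-6,-6],
  fingers=[0.09,0.09,0.09,0.09,0.09],
)

```text
time: 0.52
tcp_pos: [0.2257, 0.4737, 0.2465]
tool_rot: [-0.042, 0.999, -0.0, -0.0]
wrist_force: [0.3, -0.3, 0.7]
gripper_width: 0.0903
grasp_force: 0.0
```

>>> apply_moves(
  translation=[
    [0,0,-0.004],
    [0,0,-0.004],
    [0,0,-0.004],
    [0,0,-0.004],
    [0,0,-0.004],
  ],
  turn=[-6,-6,-6,-6,-6],
  fingers=[0.09,0.09,0.09,0.09,0.09],
)

```text
time: 0.93
tcp_pos: [0.2258, 0.4737, 0.2665]
tool_rot: [-0.299, 0.954, -0.0, -0.0]
wrist_force: [-0.2, 0.1, 0.1]
gripper_width: 0.0902
grasp_force: 0.0
```

>>> apply_moves(
  translation=[
    [0,0,-0.004],
    [0,0,-0.004],
    [0,0,-0.004],
    [0,0,-0.004],
    [0,0,-0.004],
  ],
  turn=[-6,-6,-6,-6,-6],
  fingers=[0.09,0.09,0.09,0.09,0.09],
)

```text
time: 1.35
tcp_pos: [0.2257, 0.4737, 0.2865]
tool_rot: [-0.536, 0.844, -0.0, -0.0]
wrist_force: [0.6, -0.4, -0.5]
gripper_width: 0.0899
grasp_force: 0.0
```

>>> apply_moves(
  translation=[
    [0.0056,-0.0287,0],
    [0.0056,-0.0287,0],
    [0.0056,-0.0287,0],
    [0.0056,-0.0287,0],
    [0.0056,-0.0287,0],
  ],
  turn=[0,0,0,0,0],
  fingers=[0.09,0.09,0.09,0.09,0.09],
)

```text
time: 1.77
tcp_pos: [0.3441, 0.3859, 0.2864]
tool_rot: [-0.534, 0.846, -0.0, -0.0]
wrist_force: [0.2, -0.3, 0.1]
gripper_width: 0.09
grasp_force: 0.0
```

>>> apply_moves(
  translation=[
    [0.0056,-0.0287,0],
    [0.0056,-0.0287,0],
    [0.0056,-0.0287,0],
    [0.0056,-0.0287,0],
    [0.0056,-0.0287,0],
  ],
  turn=[0,0,0,0,0],
  fingers=[0.09,0.09,0.09,0.09,0.09],
)

```text
time: 2.18
tcp_pos: [0.4617, 0.2988, 0.2863]
tool_rot: [-0.534, 0.846, 0.0, -0.0]
wrist_force: [-0.4, 0.4, 0.1]
gripper_width: 0.0899
grasp_force: 0.0
```

>>> apply_moves(
  translation=[
    [0.0056,-0.0287,0],
    [0.0056,-0.0287,0],
    [0.0056,-0.0287,0],
    [0.0056,-0.0287,0],
    [0.0056,-0.0287,0],
  ],
  turn=[0,0,0,0,0],
  fingers=[0.09,0.09,0.09,0.09,0.09],
)

```text
time: 2.6
tcp_pos: [0.5792, 0.2118, 0.2862]
tool_rot: [-0.534, 0.846, 0.0, -0.0]
wrist_force: [0.9, -0.1, 0.3]
gripper_width: 0.0898
grasp_force: 0.0
```

```bash
cat >> h.py <<'E'
def wrist(name=None):
    s=readout.sense();p,d=viewer.read_camera("wrist");i=viewer.camera_info("wrist")
    T=np.eye(4);T[:3,:3]=R.from_quat(s['tool_rot']).as_matrix();T[:3,3]=s['tcp_pos']
    if name: cv2.imwrite(f"pics/{name}.png",p); np.savez(name+".npz",p=p,d=d,T=T)
    return p,cloud(d,i['camera_matrix'],T@i['tool_from_camera']),T
def rect(C,m,n):
    q=C[m]; print(n,len(q),np.round(cv2.minAreaRect((q[:,:2]*1000).astype(np.float32))[0],1),*[np.round(a,1) for a in cv2.minAreaRect((q[:,:2]*1000).astype(np.float32))[1:]],'z',np.round(np.percentile(q[:,2],[5,50,95]),4))
def box(C,v,z0,z1): return (C[...,0]>v[0])&(C[...,1]>v[1])&(C[...,0]<v[2])&(C[...,1]<v[3])&(C[...,2]>z0)&(C[...,2]<z1)
E
python3 - <<'E'
from h import *
p,C,T=wrist("w1")
v=(.5,.12,.66,.30)
for P,CC,n in ((p,C,"wrist"),(*load("top"),"top"),(*load("scene"),"scene")):
    b=P.astype(int);bl=b[...,0]>b[...,2]+40
    m=box(CC,v,.105,.13)
    rect(CC,m,n+" handle"); rect(CC,m&bl,n+" blue")
    rect(CC,box(CC,(.5,.1,.66,.3),.033,.046),n+" stand")
E
```

```text
wrist handle 3418 [580.7 215.6] [109.4  21.9] 64.5 z [0.1165 0.1182 0.1194]
wrist blue 1484 [586.2 213. ] [109.4   9.7] 64.7 z [0.1167 0.1183 0.1195]
wrist stand 5032 [581.1 216.5] [130.1  64. ] 64.7 z [0.0389 0.0403 0.0417]
top handle 654 [580.  214.9] [110.3  22.5] 65.0 z [0.1154 0.1179 0.1206]
top blue 294 [584.6 211.5] [108.2  10.1] 64.8 z [0.1158 0.118  0.1207]
top stand 1296 [580.3 214.7] [130.5  64.1] 64.7 z [0.0375 0.0403 0.0428]
scene handle 262 [577.3 216.4] [112.8  22.8] 65.2 z [0.1071 0.1173 0.1195]
scene blue 102 [582.3 212.2] [109.4   9.7] 64.7 z [0.1108 0.1176 0.1195]
scene stand 623 [578.1 216.6] [135.3  65.4] 64.9 z [0.0356 0.0398 0.0422]
```

View pics/w1.png

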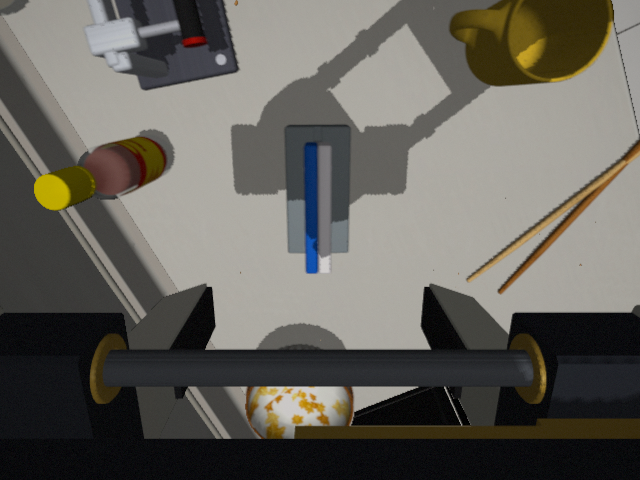

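```bash
python3 - <<'E'
from h import *
z=np.load("w1.npz");i=viewer.camera_info("wrist")
C=cloud(z['d'],i['camera_matrix'],z['T']@i['tool_from_camera'])
for n,CC in (("w",C),("top",load("top")[1]),("scene",load("scene")[1])):
    rect(CC,box(CC,(.6,.05,.8,.2),.10,.2),n+" chilli")
    m=box(CC,(.5,-.5,.9,.05),.13,.32)
    if m.sum()>20: print(n,'tall: minx',np.percentile(CC[m][:,0],1), 'y range',np.percentile(CC[m][:,1],[1,99]))
    # wiper
for n in("top","scene"):
    P,CC=load(n); b=P.astype(int)
    rect(CC,box(CC,(.54,-.12,.75,.1),.006,.016)&(CC[...,0]>.54),n+" wbase")
    # bar: points z>.085 near front
    y=R.from_euler('z',-15.5,degrees=True).as_matrix()
    q=(CC-[.6,0,0])@y
    m=(np.abs(q[...,1])<.07)&(np.abs(q[...,0])<.035)&(CC[...,2]>.08)&(CC[...,2]<.105)&(b.sum(-1)<260)
    rect(CC,m,n+" bar")
E
```

```text
w chilli 4258 [674.   95.5] [152.   43.8] 17.7 z [0.1057 0.1386 0.1778]
top chilli 535 [673.7  94.4] [142.9  43.6] 16.9 z [0.1059 0.1269 0.1782]
top tall: minx 0.6974824541049494 y range [-0.48955666  0.04320794]
scene chilli 415 [676.9  77.9] [140.8  43.8] 36.3 z [0.1033 0.13   0.1763]
scene tall: minx 0.694446264077904 y range [-0.48986863  0.03832746]
top wbase 1882 [656.9 -10.5] [217.3 184.6] 89.8 z [0.0092 0.0123 0.0148]
top bar 592 [610.3  -3.9] [115.8  46.4] 74.6 z [0.0912 0.0974 0.1009]
scene wbase 1373 [658.    9.5] [183.7 186.9] 86.6 z [0.0089 0.0119 0.0142]
scene bar 275 [592.1  -1.9] [114.8  17.7] 76.1 z [0.0867 0.0965 0.1001]
```

>>> apply_moves(
  translation=[
    [-0.004,0,0.02],
    [0,0,0.025],
    [0,0,0.025],
    [0,0,0.025],
    [0,0,0.025],
  ],
  turn=[0,0,0,0,0],
  fingers=[0.09,0.09,0.09,0.09,0.09],
)

```text
time: 3.07
tcp_pos: [0.5796, 0.2165, 0.1652]
tool_rot: [-0.534, 0.846, 0.0, -0.0]
wrist_force: [1.3, -0.8, 0.4]
gripper_width: 0.0903
grasp_force: 0.0
```

>>> apply_moves(
  translation=[
    [0,0,0.02],
    [0,0,0.02],
    [0,0,0.02],
    [0,0,0.012],
    [0,0,0],
  ],
  turn=[0,0,0,0,0],
  fingers=[0.09,0.09,0.09,0.09,0.09],
)

```text
time: 3.48
tcp_pos: [0.5778, 0.2161, 0.0912]
tool_rot: [-0.534, 0.846, 0.001, -0.003]
wrist_force: [-0.8, -0.5, -0.3]
gripper_width: 0.0897
grasp_force: 0.0
```

>>> apply_moves(
  translation=[
    [0,0,0],
    [0,0,0],
    [0,0,0],
    [0,0,0],
    [0,0,0],
  ],
  turn=[0,0,0,0,0],
  fingers=[0.06,0.04,0.03,0.02,0.01],
  grip_force=10,
)

```text
time: 3.9
tcp_pos: [0.5805, 0.2166, 0.0956]
tool_rot: [-0.534, 0.846, -0.0, 0.001]
wrist_force: [-0.1, 0.5, 1.1]
gripper_width: 0.061
grasp_force: 0.0
```

>>> apply_moves(
  translation=[
    [0,0,0],
    [0,0,0],
    [0,0,0],
    [0,0,0],
    [0,0,0],
  ],
  turn=[0,0,0,0,0],
  fingers=[0.01,0.01,0.01,0.01,0.01],
  grip_force=40,
)

```text
time: 4.32
tcp_pos: [0.5801, 0.2165, 0.0947]
tool_rot: [-0.534, 0.846, 0.0, 0.0]
wrist_force: [0.7, 0.1, -0.1]
gripper_width: 0.0282
grasp_force: 0.0
```

>>> apply_moves(
  translation=[
    [0,0,0],
    [0,0,0],
    [0,0,0],
    [0,0,0],
    [0,0,0],
  ],
  turn=[0,0,0,0,0],
  fingers=[0.01,0.01,0.01,0.01,0.01],
)

```text
time: 4.73
tcp_pos: [0.58, 0.2165, 0.0947]
tool_rot: [-0.534, 0.846, 0.0, -0.0]
wrist_force: [1.0, -0.1, -0.7]
gripper_width: 0.0219
grasp_force: 40.0
```

>>> apply_moves(
  translation=[
    [0,0,-0.005],
    [0,0,-0.01],
    [0,0,-0.01],
    [0,0,-0.01],
    [0,0,-0.01],
  ],
  turn=[0,0,0,0,0],
  fingers=[0.01,0.01,0.01,0.01,0.01],
)

```text
time: 5.15
tcp_pos: [0.5802, 0.2166, 0.1413]
tool_rot: [-0.534, 0.846, -0.0, 0.0]
wrist_force: [1.0, -0.1, -0.9]
gripper_width: 0.0214
grasp_force: 40.0
```

>>> apply_moves(
  translation=[
    [0,0,-0.025],
    [0,0,-0.025],
    [0,0,-0.025],
    [0,0,-0.015],
    [0,0,-0.01],
  ],
  turn=[0,0,0,0,0],
  fingers=[0.01,0.01,0.01,0.01,0.01],
)

```text
time: 5.57
tcp_pos: [0.5807, 0.2167, 0.2433]
tool_rot: [-0.534, 0.846, -0.001, 0.002]
wrist_force: [0.6, -0.0, -2.0]
gripper_width: 0.0215
grasp_force: 40.0
```

>>> apply_moves(
  translation=[
    [0.0176,0.0005,0],
    [0.0176,0.0005,0],
    [0.0176,0.0005,0],
    [0.0176,0.0005,0],
    [0.0176,0.0005,0],
  ],
  turn=[0,0,0,0,0],
  fingers=[0.01,0.01,0.01,0.01,0.01],
)

```text
time: 5.98
tcp_pos: [0.5391, 0.1375, 0.2398]
tool_rot: [-0.534, 0.846, 0.0, -0.0]
wrist_force: [-0.0, 0.6, -1.6]
gripper_width: 0.0215
grasp_force: 40.0
```

>>> apply_moves(
  translation=[
    [0.0176,0.0005,0],
    [0.0176,0.0005,0],
    [0.0176,0.0005,0],
    [0.0176,0.0005,0],
    [0.0176,0.0005,0],
  ],
  turn=[0,0,0,0,0],
  fingers=[0.01,0.01,0.01,0.01,0.01],
)

```text
time: 6.4
tcp_pos: [0.499, 0.0591, 0.2398]
tool_rot: [-0.534, 0.846, 0.0, -0.0]
wrist_force: [0.5, -0.1, -2.1]
gripper_width: 0.0216
grasp_force: 40.0
```

>>> apply_moves(
  translation=[
    [0,0,0],
    [0,0,0],
    [0,0,0],
    [0,0,0],
    [0,0,0],
  ],
  turn=[-5,-5,0,0,0],
  fingers=[0.01,0.01,0.01,0.01,0.01],
)

```text
time: 6.82
tcp_pos: [0.4997, 0.0599, 0.2398]
tool_rot: [-0.605, 0.797, 0.0, -0.0]
wrist_force: [0.1, 0.3, -1.7]
gripper_width: 0.0218
grasp_force: 40.0
```

```bash
python3 - <<'E'
from h import *
p,C,T=wrist("w2")
print(T)
b=p.astype(int)
Y=R.from_euler('z',-15.5,degrees=True).as_matrix()
q=(C-[.6,0,0])@Y
near=(np.abs(q[...,1])<.09)&(np.abs(q[...,0])<.1)
rect(C,near&(C[...,2]>.008)&(C[...,2]<.016),"base")
red=(b[...,2]>90)&(b[...,1]<.5*b[...,2])
rect(C,near&red&(C[...,2]>.07),"red")
rect(C,near&(q[...,0]<.03)&(C[...,2]>.084)&(C[...,2]<.106)&(b.sum(-1)<300),"bar")
cv2.imwrite("pics/w2.png",p)
E
```

```text
[[-2.69104065e-01 -9.63111096e-01 -1.34740486e-04  4.99744505e-01]
 [-9.63111104e-01  2.69104054e-01  9.25930218e-05  5.99282927e-02]
 [-5.29181557e-05  1.54687217e-04 -9.99999987e-01  2.39762598e-01]
 [ 0.00000000e+00  0.00000000e+00  0.00000000e+00  1.00000000e+00]]
base 11401 [630.5  -8.4] [149.4 100.1] 74.9 z [0.0108 0.0124 0.0138]
red 267 [596.5   0.9] [114.9  17.2] 74.8 z [0.0936 0.0985 0.1003]
bar 3859 [596.8   1. ] [115.2  18.9] 74.7 z [0.0916 0.0979 0.0998]
```

View pics/w2.png

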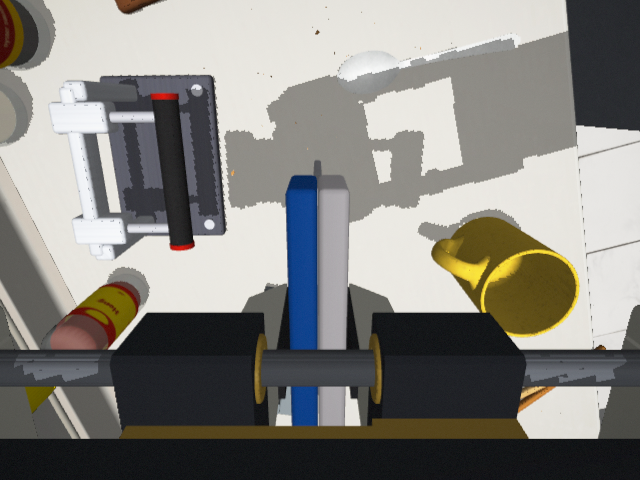

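>>> apply_moves(
  translation=[
    [0,0,0],
    [0.0063,-0.0148,0],
    [0.0063,-0.0148,0],
    [0.0063,-0.0148,0],
    [0.0063,-0.0148,0],
  ],
  turn=[-0.4,0,0,0,0],
  fingers=[0.01,0.01,0.01,0.01,0.01],
)

```text
time: 7.28
tcp_pos: [0.551, 0.0198, 0.2397]
tool_rot: [-0.608, 0.794, 0.0, -0.0]
wrist_force: [0.0, 0.8, -2.6]
gripper_width: 0.0219
grasp_force: 40.0
```

>>> apply_moves(
  translation=[
    [0.0063,-0.0148,0],
    [0,0,0.025],
    [0,0,0.03],
    [0,0,0.03],
    [0,0,0.02],
  ],
  turn=[0,0,0,0,0],
  fingers=[0.01,0.01,0.01,0.01,0.01],
)

```text
time: 7.7
tcp_pos: [0.5619, 0.0103, 0.1319]
tool_rot: [-0.608, 0.794, 0.001, -0.001]
wrist_force: [-0.5, -0.3, -2.4]
gripper_width: 0.0216
grasp_force: 40.0
```

>>> apply_moves(
  translation=[
    [0,0,0.015],
    [0,0,0.0113],
    [0,0,0],
    [0,0,0],
    [0,0,0],
  ],
  turn=[0,0,0,0,0],
  fingers=[0.01,0.01,0.01,0.01,0.01],
)

```text
time: 8.12
tcp_pos: [0.5637, 0.0101, 0.1092]
tool_rot: [-0.608, 0.794, -0.0, 0.001]
wrist_force: [-0.3, -0.6, -2.4]
gripper_width: 0.0217
grasp_force: 40.0
```

```bash
cat >> h.py <<'E'
W=R.from_euler('z',-15.2,degrees=True).as_matrix(); O=np.array([.6160,-.0043,0])
def barx(name):
    p,C,T=wrist(name); b=p.astype(int); q=(C-O)@W
    print("tcp in wiper",np.round((T[:3,3]-O)@W,4), "ypsi",np.degrees(np.arctan2(T[1,1],T[0,1])))
    red=(b[...,2]>70)&(b[...,1]<.5*b[...,2])&(np.abs(q[...,1])<.07)&(np.abs(q[...,0]+.015)<.035)&(q[...,2]>.075)&(q[...,2]<.105)
    if red.sum()>5:
        for s in (-1,1):
            r=q[red&(q[...,1]*s>0)]
            if len(r): print(s,len(r),'x',np.round(np.percentile(r[:,0],[2,50,98]),4),'y',np.round(np.median(r[:,1]),4),'z',np.round(r[:,2].max(),4))
    return p,q
E
python3 -c "
from h import *
p,q=barx('w3')
print(readout.sense()['wrist_force'])"
```

```text
tcp in wiper [-0.0542  0.0002  0.1092] ypsi 164.91266928443835
-1 632 x [-0.0288 -0.0206 -0.0114] y -0.0573 z 0.1016
[-5.37492015e-04 -2.46729550e-01 -2.03025412e+00]
```

View pics/w3.png

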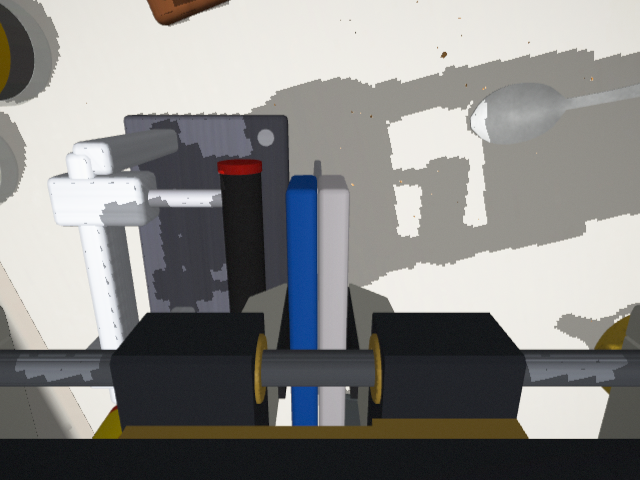

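>>> apply_moves(
  translation=[
    [0,-0.008,0],
    [0,-0.008,0],
    [0,-0.005,0],
    [0,-0.004,0],
    [0,-0.0045,0],
  ],
  turn=[0,0,0,0,0],
  fingers=[0.01,0.01,0.01,0.01,0.01],
)

```text
time: 8.58
tcp_pos: [0.5919, 0.0023, 0.1084]
tool_rot: [-0.608, 0.794, 0.0, -0.0]
wrist_force: [-1.3, 0.5, -1.7]
gripper_width: 0.0219
grasp_force: 40.0
```

```bash
python3 -c "
from h import *
p,q=barx('w4')
print(readout.sense()['wrist_force'])"
```

```text
tcp in wiper [-0.025   0.      0.1084] ypsi 164.8992271445716
-1 616 x [-0.0219 -0.0134 -0.0049] y -0.0574 z 0.101
1 37 x [-0.0109 -0.0098 -0.0086] y 0.0551 z 0.1003
[-0.54879325  1.14878751 -1.23641272]
```

>>> apply_moves(
  translation=[
    [0,0,-0.003],
    [0,0,-0.005],
    [0,0,-0.006],
    [0,0,-0.006],
    [0,0,-0.006],
  ],
  turn=[0,0,0,0,0],
  fingers=[0.01,0.01,0.01,0.01,0.01],
)

```text
time: 9.05
tcp_pos: [0.5915, 0.0025, 0.1353]
tool_rot: [-0.608, 0.794, -0.0, 0.0]
wrist_force: [-1.6, 0.7, -2.1]
gripper_width: 0.0217
grasp_force: 40.0
```

>>> apply_moves(
  translation=[
    [0,0,-0.006],
    [0,0,-0.006],
    [0,0,-0.006],
    [0,0,-0.006],
    [0,0,-0.006],
  ],
  turn=[0,0,0,0,0],
  fingers=[0.01,0.01,0.01,0.01,0.01],
)

```text
time: 9.47
tcp_pos: [0.5915, 0.0024, 0.1651]
tool_rot: [-0.608, 0.794, 0.0, 0.0]
wrist_force: [-2.1, 0.8, -2.1]
gripper_width: 0.0217
grasp_force: 40.0
```

```bash
python3 -c "
from h import *
p,q=barx('w5')
print(readout.sense()['wrist_force'])"
```

```text
tcp in wiper [-2.540e-02  1.000e-04  1.651e-01] ypsi 164.9143765458314
-1 297 x [-0.0226 -0.0138 -0.0051] y -0.0567 z 0.101
[-0.79915055 -0.43354473 -2.16331269]
```

>>> apply_moves(
  translation=[
    [0,0,-0.003],
    [0,0,-0.003],
    [0,0,-0.003],
    [0,0,-0.003],
    [0,0,-0.003],
  ],
  turn=[0,0,0,0,0],
  fingers=[0.01,0.01,0.01,0.01,0.01],
)

```text
time: 9.93
tcp_pos: [0.5915, 0.0024, 0.1796]
tool_rot: [-0.608, 0.794, 0.0, -0.0]
wrist_force: [-1.2, -0.5, -2.5]
gripper_width: 0.0216
grasp_force: 40.0
```

>>> apply_moves(
  translation=[
    [0,0,-0.003],
    [0,0,-0.003],
    [0,0,-0.003],
    [0,0,-0.003],
    [0,0,-0.003],
  ],
  turn=[0,0,0,0,0],
  fingers=[0.01,0.01,0.01,0.01,0.01],
)

```text
time: 10.35
tcp_pos: [0.5918, 0.0024, 0.1949]
tool_rot: [-0.608, 0.794, -0.0, 0.0]
wrist_force: [-0.4, 0.0, -2.2]
gripper_width: 0.0215
grasp_force: 40.0
```

```bash
python3 -c "
from h import *
p,q=barx('w6')
print(readout.sense()['wrist_force'])"
```

```text
tcp in wiper [-2.510e-02  1.000e-04  1.949e-01] ypsi 164.91729692684163
-1 217 x [-0.0288 -0.0202 -0.0114] y -0.0565 z 0.1015
[ 0.40291785 -0.49182648 -1.14346575]
```

>>> apply_moves(
  translation=[
    [0,0.01,-0.01],
    [0,0.01,-0.01],
    [0,0.02,-0.01],
    [0,0.02,-0.01],
    [0,0.02,-0.005],
  ],
  turn=[0,0,0,0,0],
  fingers=[0.01,0.01,0.01,0.01,0.01],
)

```text
time: 10.82
tcp_pos: [0.514, 0.0233, 0.2406]
tool_rot: [-0.608, 0.794, -0.001, 0.001]
wrist_force: [1.2, 0.7, -2.0]
gripper_width: 0.0217
grasp_force: 40.0
```

>>> apply_moves(
  translation=[
    [0,0,0],
    [0,0,0],
    [0,0,0],
    [0,0,0],
    [0,0,0],
  ],
  turn=[6,6,6,6,6],
  fingers=[0.01,0.01,0.01,0.01,0.01],
)

```text
time: 11.23
tcp_pos: [0.5144, 0.0232, 0.2397]
tool_rot: [-0.38, 0.925, -0.0, 0.0]
wrist_force: [-0.3, 0.4, -1.8]
gripper_width: 0.022
grasp_force: 40.0
```

>>> apply_moves(
  translation=[
    [0,0,0],
    [0,0,0],
    [0,0,0],
    [0,0,0],
    [0,0,0],
  ],
  turn=[6,6,6,6,6],
  fingers=[0.01,0.01,0.01,0.01,0.01],
)

```text
time: 11.65
tcp_pos: [0.5144, 0.0232, 0.2396]
tool_rot: [-0.127, 0.992, -0.0, 0.0]
wrist_force: [0.2, -0.7, -1.4]
gripper_width: 0.0219
grasp_force: 40.0
```

>>> apply_moves(
  translation=[
    [0,0,0],
    [0,0,0],
    [0,0,0],
    [0,0,0],
    [0,0,0],
  ],
  turn=[6,6,6,6,6],
  fingers=[0.01,0.01,0.01,0.01,0.01],
)

```text
time: 12.07
tcp_pos: [0.5144, 0.0232, 0.2396]
tool_rot: [0.134, 0.991, 0.0, 0.0]
wrist_force: [0.2, -0.6, -1.6]
gripper_width: 0.0217
grasp_force: 40.0
```

>>> apply_moves(
  translation=[
    [0,0,0],
    [0,0,0],
    [0,0,0],
    [0,0,0],
    [0,0,0],
  ],
  turn=[6,6,6,6,6],
  fingers=[0.01,0.01,0.01,0.01,0.01],
)

```text
time: 12.48
tcp_pos: [0.5144, 0.0232, 0.2396]
tool_rot: [0.386, 0.923, 0.0, 0.0]
wrist_force: [-0.2, 0.5, -1.4]
gripper_width: 0.0216
grasp_force: 40.0
```

>>> apply_moves(
  translation=[
    [0,0,0],
    [0,0,0],
    [0,0,0],
    [0,0,0],
    [0,0,0],
  ],
  turn=[6,6,6,6,6],
  fingers=[0.01,0.01,0.01,0.01,0.01],
)

```text
time: 12.9
tcp_pos: [0.5144, 0.0232, 0.2396]
tool_rot: [0.611, 0.791, 0.0, 0.0]
wrist_force: [0.5, 0.4, -2.0]
gripper_width: 0.0215
grasp_force: 40.0
```

>>> apply_moves(
  translation=[
    [0,0,0],
    [0,0,0],
    [0,0,0],
    [0,0,0],
    [0,0,0],
  ],
  turn=[6,6,6,6,6],
  fingers=[0.01,0.01,0.01,0.01,0.01],
)

```text
time: 13.32
tcp_pos: [0.5144, 0.0232, 0.2396]
tool_rot: [0.795, 0.606, 0.0, 0.0]
wrist_force: [-0.2, -0.4, -1.3]
gripper_width: 0.022
grasp_force: 40.0
```

```bash
python3 -c "
from h import *
p,q=barx('w7')
print(readout.sense()['wrist_force'],readout.sense()['qpos'])"
```

```text
tcp in wiper [-1.052e-01 -1.000e-04  2.396e-01] ypsi -15.384277563107577
-1 108 x [-0.029  -0.0217 -0.012 ] y -0.0558 z 0.1013
1 193 x [-0.0291 -0.0213 -0.0117] y 0.0556 z 0.1017
[ 0.70050736  0.04802461 -1.5867916 ] [-1.03873684e-01  3.13201537e-01  1.52973508e+00  6.63399236e-05
  1.29809534e+00  1.70662522e-01]
```

>>> apply_moves(
  translation=[
    [0,0.017,0],
    [0,0.017,0.01],
    [0,0.017,0.02],
    [0,0,0.03],
    [0,0,0.03],
  ],
  turn=[0,0,0,0,0],
  fingers=[0.01,0.01,0.01,0.01,0.01],
)

```text
time: 13.78
tcp_pos: [0.5648, 0.0096, 0.1489]
tool_rot: [0.793, 0.609, 0.001, 0.001]
wrist_force: [-0.7, -0.2, -2.4]
gripper_width: 0.0218
grasp_force: 40.0
```

>>> apply_moves(
  translation=[
    [0,0,0.02],
    [0,0,0.013],
    [0,0,0.008],
    [0,0,0],
    [0,0,0],
  ],
  turn=[0,0,0,0,0],
  fingers=[0.01,0.01,0.01,0.01,0.01],
)

```text
time: 14.2
tcp_pos: [0.5639, 0.01, 0.1088]
tool_rot: [0.793, 0.609, 0.0, 0.0]
wrist_force: [-0.3, 0.5, -1.8]
gripper_width: 0.0214
grasp_force: 40.0
```

>>> apply_moves(
  translation=[
    [0,0.008,0],
    [0,0.008,0],
    [0,0.005,0],
    [0,0.004,0],
    [0,0.0045,0],
  ],
  turn=[0,0,0,0,0],
  fingers=[0.01,0.01,0.01,0.01,0.01],
)

```text
time: 14.62
tcp_pos: [0.5924, 0.0022, 0.1087]
tool_rot: [0.794, 0.608, -0.0, -0.0]
wrist_force: [-1.4, 0.7, -1.7]
gripper_width: 0.0218
grasp_force: 40.0
```

```bash
python3 -c "
from h import *
p,q=barx('w8')
print(readout.sense()['wrist_force'])"
```

```text
tcp in wiper [-2.440e-02  1.000e-04  1.087e-01] ypsi -15.090518820792798
-1 46 x [-0.0101 -0.0086 -0.0063] y -0.0567 z 0.1004
1 451 x [-0.0216 -0.011  -0.0042] y 0.0571 z 0.1012
[-1.32471697 -0.02222747 -0.8380313 ]
```

Bar is pushed in about 7 mm. Draw up.

>>> apply_moves(
  translation=[
    [0,0,-0.003],
    [0,0,-0.005],
    [0,0,-0.006],
    [0,0,-0.006],
    [0,0,-0.006],
  ],
  turn=[0,0,0,0,0],
  fingers=[0.01,0.01,0.01,0.01,0.01],
)

```text
time: 15.08
tcp_pos: [0.592, 0.0024, 0.1353]
tool_rot: [0.794, 0.608, 0.0, 0.0]
wrist_force: [-0.7, 0.6, -3.1]
gripper_width: 0.0219
grasp_force: 40.0
```

>>> apply_moves(
  translation=[
    [0,0,-0.006],
    [0,0,-0.006],
    [0,0,-0.006],
    [0,0,-0.006],
    [0,0,-0.006],
  ],
  turn=[0,0,0,0,0],
  fingers=[0.01,0.01,0.01,0.01,0.01],
)

```text
time: 15.5
tcp_pos: [0.592, 0.0023, 0.1651]
tool_rot: [0.794, 0.608, 0.0, 0.0]
wrist_force: [-2.0, -0.5, -2.9]
gripper_width: 0.0218
grasp_force: 40.0
```

```bash
python3 -c "
from h import *
p,q=barx('w9')
print(readout.sense()['wrist_force'])"
```

```text
tcp in wiper [-2.490e-02  1.000e-04  1.651e-01] ypsi -15.084756955453901
1 306 x [-0.0224 -0.0137 -0.0046] y 0.056 z 0.101
[-0.85809393  0.44280866 -2.12316181]
```

>>> apply_moves(
  translation=[
    [0,0,-0.003],
    [0,0,-0.003],
    [0,0,-0.003],
    [0,0,-0.003],
    [0,0,-0.003],
  ],
  turn=[0,0,0,0,0],
  fingers=[0.01,0.01,0.01,0.01,0.01],
)

```text
time: 15.97
tcp_pos: [0.5921, 0.0023, 0.1796]
tool_rot: [0.794, 0.608, -0.0, -0.0]
wrist_force: [-1.0, 0.4, -2.6]
gripper_width: 0.0216
grasp_force: 40.0
```

>>> apply_moves(
  translation=[
    [0,0,-0.003],
    [0,0,-0.003],
    [0,0,-0.003],
    [0,0,-0.003],
    [0,0,-0.003],
  ],
  turn=[0,0,0,0,0],
  fingers=[0.01,0.01,0.01,0.01,0.01],
)

```text
time: 16.38
tcp_pos: [0.5923, 0.0022, 0.1949]
tool_rot: [0.794, 0.608, 0.0, 0.0]
wrist_force: [-0.6, -0.5, -2.5]
gripper_width: 0.0214
grasp_force: 40.0
```

>>> apply_moves(
  translation=[
    [0,-0.01,-0.01],
    [0,-0.01,-0.01],
    [0,-0.02,-0.01],
    [0,-0.02,-0.01],
    [0,-0.02,-0.005],
  ],
  turn=[0,0,0,0,0],
  fingers=[0.01,0.01,0.01,0.01,0.01],
)

```text
time: 16.8
tcp_pos: [0.5146, 0.0232, 0.2407]
tool_rot: [0.794, 0.608, 0.001, 0.001]
wrist_force: [0.1, -0.0, -1.1]
gripper_width: 0.0219
grasp_force: 40.0
```

```bash
python3 -c "
from h import *
p,q=barx('w10')
print(readout.sense()['wrist_force'])"
```

```text
tcp in wiper [-0.1051 -0.      0.2407] ypsi -15.09067428235557
-1 99 x [-0.0288 -0.0223 -0.0139] y -0.0558 z 0.1009
1 184 x [-0.0291 -0.0217 -0.0129] y 0.0561 z 0.1011
[-2.77885869  1.60912755 -2.449007  ]
```

>>> apply_moves(
  translation=[
    [0,0,0],
    [0,0,0],
    [0,0,0],
    [-0.0298,-0.0082,0],
    [-0.0298,-0.0082,0],
  ],
  turn=[-6.5,-6.5,-6.4,0,0],
  fingers=[0.01,0.01,0.01,0.01,0.01],
)

```text
time: 17.27
tcp_pos: [0.5031, -0.0372, 0.2397]
tool_rot: [0.679, 0.735, 0.0, 0.0]
wrist_force: [0.1, -0.6, -1.8]
gripper_width: 0.0219
grasp_force: 40.0
```

>>> apply_moves(
  translation=[
    [-0.0298,-0.0082,0],
    [-0.0298,-0.0082,0],
    [-0.0298,-0.0082,0],
    [-0.0298,-0.0082,0],
    [-0.0298,-0.0082,0],
  ],
  turn=[0,0,0,0,0],
  fingers=[0.01,0.01,0.01,0.01,0.01],
)

```text
time: 17.68
tcp_pos: [0.473, -0.1908, 0.2398]
tool_rot: [0.68, 0.733, 0.0, 0.0]
wrist_force: [0.5, 0.4, -2.0]
gripper_width: 0.0219
grasp_force: 40.0
```

>>> apply_moves(
  translation=[
    [-0.0298,-0.0082,0],
    [-0.0298,-0.0082,0],
    [-0.0298,-0.0082,0],
    [0,0,0],
    [0,0,0],
  ],
  turn=[0,0,0,0,0],
  fingers=[0.01,0.01,0.01,0.01,0.01],
)

```text
time: 18.1
tcp_pos: [0.4551, -0.2817, 0.2393]
tool_rot: [0.681, 0.732, 0.0, -0.0]
wrist_force: [0.3, 1.6, -2.7]
gripper_width: 0.022
grasp_force: 40.0
```

```bash
python3 - <<'E'
from h import *
p,C,T=wrist("w11")
print(T)
# base
near=box(C,(.48,-.31,.66,-.11),-.01,.14)
rect(C,near&(C[...,2]>.01)&(C[...,2]<.018),"base")
rect(C,near&(C[...,2]>.085),"upper")
for n in("top","scene"):
    P,CC=load(n); rect(CC,box(CC,(.48,-.31,.66,-.11),.01,.018),n+"base")
# held handle
m=box(C,(T[0,3]-.03,T[1,3]-.1,T[0,3]+.03,T[1,3]+.1),.25,.275)
rect(C,m,"handle")
c=p[:330]
E
```

```text
[[-7.22376468e-02  9.97387445e-01  7.77325775e-05  4.55056654e-01]
 [ 9.97387431e-01  7.22376307e-02  1.93929813e-04 -2.81677730e-01]
 [ 1.87807944e-04  9.15385291e-05 -9.99999978e-01  2.39250055e-01]
 [ 0.00000000e+00  0.00000000e+00  0.00000000e+00  1.00000000e+00]]
base 8556 [ 565.4 -211.3] [119.4 145.8] 4.4 z [0.0125 0.0142 0.0156]
upper 12157 [ 563.4 -211.4] [ 53.6 140.3] 4.4 z [0.0931 0.1017 0.1114]
topbase 1340 [ 565.9 -211.3] [119.8 146.1] 4.5 z [0.0113 0.0142 0.017 ]
scenebase 1718 [ 561.5 -211. ] [119.9 146.5] 4.1 z [0.0114 0.0139 0.0161]
handle 14400 [ 454.2 -274.2] [100.4  53.7] 76.3 z [0.2558 0.2626 0.2661]
```

View pics/w11.png

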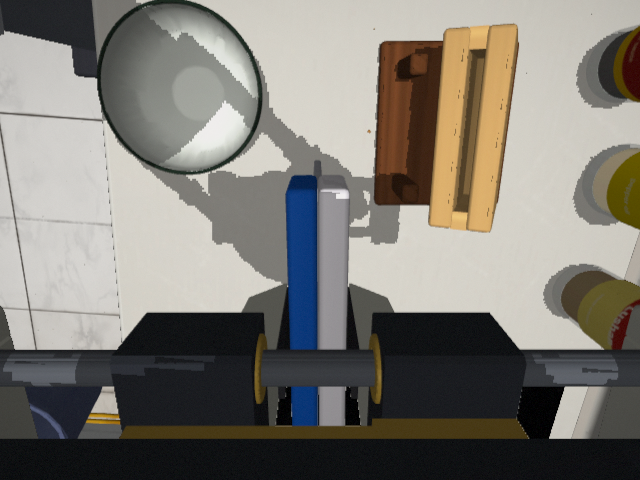

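```bash
cat >> h.py <<'E'
B=R.from_euler('z',4.4,degrees=True).as_matrix(); OB=np.array([.5654,-.2113,0])
E
python3 - <<'E'
from h import *
z=np.load("w11.npz");i=viewer.camera_info("wrist")
C=cloud(z['d'],i['camera_matrix'],z['T']@i['tool_from_camera'])
q=(C-OB)@B
a=np.radians(25);n=np.array([-np.sin(a),0,np.cos(a)]);ex=np.array([np.cos(a),0,np.sin(a)])
m=(np.abs(q[...,0])<.06)&(np.abs(q[...,1])<.08)&(q[...,2]>.08)
h=q@n; s=q@ex
H=np.median(h[m&(h>.09)]); print('plane h hist',np.histogram(h[m],bins=np.arange(.06,.13,.003)))
top=m&(np.abs(h-H)<.002); A=q[top]
c=np.linalg.svd(A-A.mean(0))[2][2] if len(A)<5000 else np.linalg.eigh(np.cov(A.T))[1][:,0]
print('H',H,len(A),'normal',c*np.sign(c[2]),'tilt',np.degrees(np.arctan2(-c[0]*np.sign(c[2]),abs(c[2]))))
S=s[top];print('s range',np.percentile(S,[.5,99.5]),'y range',np.percentile(q[top][:,1],[.5,99.5]))
mid=S[np.abs(q[top][:,1])<.045]; hh,e=np.histogram(mid,bins=np.arange(-.0,.10,.002)-.02);print(np.c_[e[:-1],hh][hh>0])
ends=q[top][:,1][np.abs(S-np.mean(np.percentile(S,[.5,99.5])))<.003];hh,e=np.histogram(ends,bins=np.arange(-.076,.077,.004));print(np.c_[e[:-1],hh][hh>0])
E
```

```text
plane h hist (array([  13,   14,   13,   18,   43,  105,   89,  105,  101,  117,  138,
       2987, 8560,   35,    0,    0,    0,    0,    0,    0,    0,    0,
          0]), array([0.06 , 0.063, 0.066, 0.069, 0.072, 0.075, 0.078, 0.081, 0.084,
       0.087, 0.09 , 0.093, 0.096, 0.099, 0.102, 0.105, 0.108, 0.111,
       0.114, 0.117, 0.12 , 0.123, 0.126, 0.129]))
H 0.09720252767119938 10308 normal [-4.24019693e-01 -5.65619914e-04  9.05652792e-01] tilt 25.088633247242146
s range [0.01337521 0.05793765] y range [-0.06813579  0.06892839]
[[1.20e-02 1.24e+02]
 [1.40e-02 3.39e+02]
 [1.60e-02 3.61e+02]
 [1.80e-02 3.63e+02]
 [2.00e-02 3.73e+02]
 [2.20e-02 3.71e+02]
 [2.40e-02 3.72e+02]
 [2.60e-02 3.83e+02]
 [2.80e-02 3.61e+02]
 [3.00e-02 3.50e+01]
 [4.00e-02 1.47e+02]
 [4.20e-02 3.95e+02]
 [4.40e-02 4.05e+02]
 [4.60e-02 4.17e+02]
 [4.80e-02 4.02e+02]
 [5.00e-02 4.16e+02]
 [5.20e-02 4.25e+02]
 [5.40e-02 4.21e+02]
 [5.60e-02 3.82e+02]
 [5.80e-02 2.50e+01]]
[[-0.072  8.   ]
 [-0.068 17.   ]
 [-0.064 14.   ]
 [-0.06  17.   ]
 [-0.056  1.   ]
 [ 0.052  2.   ]
 [ 0.056 34.   ]
 [ 0.06  27.   ]
 [ 0.064 26.   ]
 [ 0.068 14.   ]]
```

```bash
cat > plan.py <<'E'
from h import *
a=np.radians(25);n=np.array([-np.sin(a),np.cos(a)]);ex=np.array([np.cos(a),np.sin(a)]);M=np.array([-.0088,.1031])
def tcp(d,k=.0035,piv=.098,off=.0115):
    ph=a if d<=k/np.tan(a) else np.arctan(k/d)
    se=-max(d,0)*np.tan(ph)/2
    th=a-ph; E=M-d*n+se*ex
    P=E+piv*np.array([-np.sin(th),np.cos(th)])
    return np.degrees(th),P-[0,off]
E
python3 - <<'E'
from plan import *
s=readout.sense();print('now',(s['tcp_pos']-OB)@B)
l=None
for d in [-.03,-.005,.0075,.012,.017,.022,.028,.034,.040,.046,.052,.058,.064,.069]:
    th,P=tcp(d);print(d,round(th,1),np.round(P,4),None if l is None else np.round(P-l,4));l=P
E
```

```text
now [-0.11506676 -0.06050573  0.23930375]
-0.03 0.0 [-0.0215  0.2168] None
-0.005 0.0 [-0.0109  0.1941] [ 0.0106 -0.0227]
0.0075 0.0 [-0.0072  0.1821] [ 0.0037 -0.0121]
0.012 8.7 [-0.0202  0.1768] [-0.013  -0.0052]
0.017 13.4 [-0.0259  0.1708] [-0.0057 -0.006 ]
0.022 16.0 [-0.028   0.1651] [-0.0022 -0.0057]
0.028 17.9 [-0.0286  0.1588] [-0.0006 -0.0064]
0.034 19.1 [-0.0281  0.1526] [ 0.0005 -0.0061]
0.04 20.0 [-0.027   0.1467] [ 0.0011 -0.0059]
0.046 20.6 [-0.0255  0.1409] [ 0.0015 -0.0058]
0.052 21.1 [-0.0238  0.1351] [ 0.0017 -0.0057]
0.058 21.5 [-0.0219  0.1294] [ 0.0019 -0.0057]
0.064 21.9 [-0.0198  0.1238] [ 0.002  -0.0056]
0.069 22.1 [-0.0181  0.1191] [ 0.0018 -0.0047]
```

>>> apply_moves(
  translation=[
    [0.0121,0.0187,0],
    [0.0121,0.0187,0],
    [0.0121,0.0187,0],
    [0.0121,0.0187,0],
    [0.0121,0.0187,0],
  ],
  turn=[-0.3,0,0,0,0],
  fingers=[0.01,0.01,0.01,0.01,0.01],
)

```text
time: 18.57
tcp_pos: [0.5449, -0.2102, 0.2397]
tool_rot: [0.677, 0.736, 0.0, -0.0]
wrist_force: [-0.1, 0.4, -1.9]
gripper_width: 0.0218
grasp_force: 40.0
```

>>> apply_moves(
  translation=[
    [0,0,0.01],
    [0,0,0.0125],
    [0,0.005,0.01],
    [0,0.0056,0.0127],
    [0,0,0],
  ],
  turn=[0,0,0,0,0],
  fingers=[0.01,0.01,0.01,0.01,0.01],
)

```text
time: 18.98
tcp_pos: [0.5541, -0.2106, 0.1912]
tool_rot: [0.678, 0.735, -0.0, -0.002]
wrist_force: [-1.5, 0.8, -2.2]
gripper_width: 0.0217
grasp_force: 40.0
```

```bash
python3 - <<'E'
from h import *
p,C,T=wrist("w12"); s=readout.sense()
print('now',(T[:3,3]-OB)@B,s['wrist_force'],np.degrees(np.arctan2(T[1,1],T[0,1])))
P,d=viewer.read_camera("scene");c=P[200:340,320:480];cv2.imwrite("pics/s12.png",cv2.resize(c,None,fx=4,fy=4,interpolation=cv2.INTER_CUBIC))
E
```

```text
now [-0.01122922  0.00155783  0.19120872] [-0.31270422  0.38959173 -1.35282105] 4.646647454174639
```

View pics/s12.png

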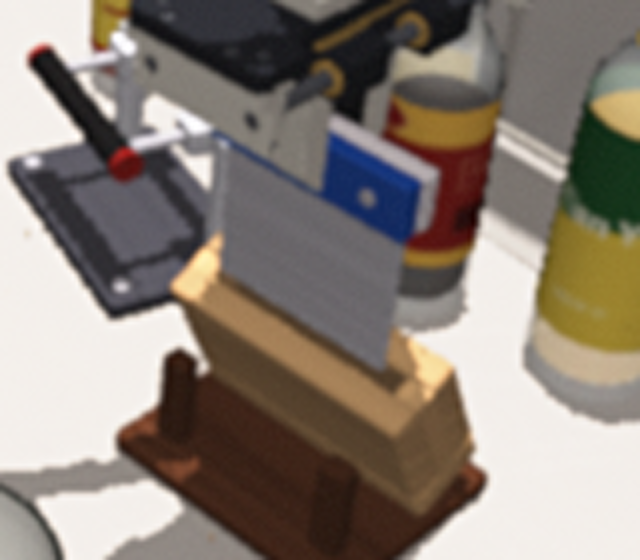

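>>> apply_moves(
  translation=[
    [-0.001,0.0012,0.004],
    [0,0.0012,0.004],
    [0,0.0012,0.004],
    [0,0,0],
    [0,0,0],
  ],
  turn=[0,0,0,0,0],
  fingers=[0.01,0.01,0.01,0.01,0.01],
)

```text
time: 19.5
tcp_pos: [0.558, -0.2123, 0.182]
tool_rot: [0.678, 0.735, -0.0, -0.0]
wrist_force: [-0.0, -0.2, -2.1]
gripper_width: 0.022
grasp_force: 40.0
```

>>> apply_moves(
  translation=[
    [0,0,0],
    [0,0,0],
    [0,0,0],
    [0,0,0],
    [0,0,0],
  ],
  turn=[0,0,0,0,0],
  fingers=[0.01,0.01,0.01,0.01,0.01],
  grip_force=4,
)

```text
time: 19.92
tcp_pos: [0.5581, -0.2123, 0.1823]
tool_rot: [0.678, 0.735, 0.0, 0.0]
wrist_force: [-0.2, -0.1, -2.2]
gripper_width: 0.0224
grasp_force: 4.0
```

```bash
python3 - <<'E'
from h import *
s=readout.sense();print('now',(s['tcp_pos']-OB)@B,s['wrist_force'])
E
```

```text
now [-0.00732036 -0.00048623  0.18234226] [-0.16183639 -0.09782272 -2.2350066 ]
```

>>> apply_moves(
  translation=[
    [0,-0.003,0.001],
    [0,-0.003,0.001],
    [0,-0.003,0.0015],
    [0,-0.004,0.0017],
    [0,0,0],
  ],
  turn=[0,0,0,0,0],
  fingers=[0.01,0.01,0.01,0.01,0.01],
)

```text
time: 20.33
tcp_pos: [0.5444, -0.2134, 0.1768]
tool_rot: [0.678, 0.735, -0.0, -0.0]
wrist_force: [2.3, 0.9, -0.5]
gripper_width: 0.0246
grasp_force: 4.1
```

```bash
cat > chk.py <<'E'
from h import *
s=readout.sense();print('now',(s['tcp_pos']-OB)@B,s['wrist_force'],s['gripper_width'])
p,C,T=wrist("chk")
q=(C-OB)@B; t=(T[:3,3]-OB)@B
b=p.astype(int); bl=(b[...,0]>b[...,2]+40); wh=(b.min(-1)>110)
# handle visible end, y' band in front of fingers
for nm,mm in (("blue",bl),("white",wh)):
    m=mm&(np.abs(q[...,0]-t[0])<.05)&(q[...,1]-t[1]>.018)&(np.abs(q[...,1]-t[1])<.065)&(q[...,2]>t[2]-.02)&(q[...,2]<t[2]+.06)
    r=q[m]
    if len(r)>50:
        # top-face line fit in x',z
        pf=np.polyfit(r[:,0],r[:,2],1)
        print(nm,len(r),'x',np.round(np.percentile(r[:,0]-t[0],[1,50,99]),4),'z',np.round(np.percentile(r[:,2]-t[2],[1,50,99]),4),'slope deg',np.round(np.degrees(np.arctan(pf[0])),1),'ymax',np.round(np.percentile(r[:,1],99),4))
E
python3 chk.py
```

```text
now [-0.02114022 -0.00048985  0.17680999] [ 2.30386594  0.8938723  -0.54392044] 0.024629863465873952
blue 3491 x [-0.0111 -0.0054  0.0008] z [-0.0035  0.0207  0.0224] slope deg -18.7 ymax 0.0566
white 3012 x [0.0002 0.005  0.0099] z [0.0198 0.0224 0.0241] slope deg 3.5 ymax 0.0563
```

>>> apply_moves(
  translation=[
    [0,-0.002,0.002],
    [0,-0.0018,0.002],
    [0,-0.0015,0.002],
    [0,-0.001,0.003],
    [0,-0.001,0.003],
  ],
  turn=[0,0,0,0,0],
  fingers=[0.01,0.01,0.01,0.01,0.01],
)

```text
time: 20.8
tcp_pos: [0.5377, -0.214, 0.1647]
tool_rot: [0.678, 0.735, 0.0, -0.0]
wrist_force: [0.9, 0.0, -0.7]
gripper_width: 0.0266
grasp_force: 4.2
```

```bash
python3 chk.py
```

```text
now [-0.0277937  -0.00053301  0.16468966] [ 0.91973941  0.04526415 -0.70129652] 0.026569118931800934
blue 3313 x [-0.012  -0.0063  0.0019] z [-0.005   0.0182  0.0202] slope deg -24.2 ymax 0.0566
white 3140 x [-0.0013  0.0039  0.0144] z [0.     0.0213 0.0233] slope deg -26.2 ymax 0.0562
```

>>> apply_moves(
  translation=[
    [0,-0.0004,0.0036],
    [0,0,0.0036],
    [0,0.0003,0.0036],
    [0,0.0005,0.0036],
    [0,0.0006,0.0036],
  ],
  turn=[0,0,0,0,0],
  fingers=[0.01,0.01,0.01,0.01,0.01],
)

```text
time: 21.27
tcp_pos: [0.5389, -0.2138, 0.1465]
tool_rot: [0.678, 0.735, 0.0, -0.0]
wrist_force: [-0.3, -0.1, -1.0]
gripper_width: 0.0278
grasp_force: 4.2
```

```bash
python3 chk.py
```

```text
now [-0.0266311  -0.00048535  0.14652819] [-0.29053932 -0.14400326 -0.99000028] 0.027846553005363636
blue 3176 x [-0.0125 -0.0069  0.0028] z [-0.0061  0.0166  0.0189] slope deg -27.0 ymax 0.0566
white 3125 x [-0.002   0.0032  0.0154] z [-0.0016  0.0204  0.0226] slope deg -31.3 ymax 0.0563
```

>>> apply_moves(
  translation=[
    [0,0.0008,0.0033],
    [0,0.0008,0.0033],
    [0,0.0009,0.0033],
    [0,0.001,0.0033],
    [0,0.001,0.0033],
  ],
  turn=[0,0,0,0,0],
  fingers=[0.01,0.01,0.01,0.01,0.01],
)

```text
time: 21.73
tcp_pos: [0.5435, -0.2135, 0.1302]
tool_rot: [0.678, 0.735, 0.0, 0.0]
wrist_force: [1.3, -0.2, -0.5]
gripper_width: 0.0286
grasp_force: 4.2
```

```bash
python3 chk.py
```

```text
now [-0.02203503 -0.00051046  0.13016908] [ 1.33250943 -0.23685494 -0.48756034] 0.028561990595186267
blue 3086 x [-0.0127 -0.0071  0.0032] z [-0.0063  0.016   0.0182] slope deg -27.9 ymax 0.0566
white 3727 x [-0.0024  0.004   0.0335] z [-0.0199  0.0197  0.0222] slope deg -52.1 ymax 0.063
```

>>> apply_moves(
  translation=[
    [0,0.001,0.003],
    [0,0.001,0.003],
    [0,0.001,0.002],
    [0,0,0],
    [0,0,0],
  ],
  turn=[0,0,0,0,0],
  fingers=[0.01,0.01,0.01,0.01,0.01],
)

```text
time: 22.2
tcp_pos: [0.5462, -0.2132, 0.1225]
tool_rot: [0.678, 0.735, -0.0, -0.0]
wrist_force: [-0.2, 0.9, 1.4]
gripper_width: 0.0287
grasp_force: 3.9
```

```bash
python3 chk.py
```

```text
now [-0.01929241 -0.00043492  0.12254778] [-0.20108853  0.87020737  1.37572644] 0.02865417948230577
blue 3093 x [-0.013  -0.0074  0.0029] z [-0.0057  0.0166  0.0189] slope deg -28.0 ymax 0.0568
white 4739 x [-0.0024  0.0055  0.0307] z [-0.0192  0.0197  0.023 ] slope deg -53.9 ymax 0.064
```

>>> apply_moves(
  translation=[
    [0,0.0004,0.001],
    [0,0.0004,0.001],
    [0,0.0002,0.001],
    [0,0,0],
    [0,0,0],
  ],
  turn=[0,0,0,0,0],
  fingers=[0.01,0.01,0.01,0.01,0.01],
)

```text
time: 22.67
tcp_pos: [0.5473, -0.2135, 0.1204]
tool_rot: [0.678, 0.735, -0.0, 0.0]
wrist_force: [-2.3, -0.2, 6.1]
gripper_width: 0.0293
grasp_force: 4.4
```

```bash
python3 chk.py; python3 - <<'E'
from h import *
z=np.load("chk.npz");p=z['p'];i=viewer.camera_info("wrist")
C=cloud(z['d'],i['camera_matrix'],z['T']@i['tool_from_camera']);q=(C-OB)@B
a=np.radians(25);n=np.array([-np.sin(a),0,np.cos(a)])
h=q@n
# handle top face height above block top plane along n (home: 41 mm)
m=(np.abs(q[...,0]+.03)<.03)&(q[...,1]>.02)&(q[...,1]<.05)&(q[...,2]>.125)
print('handle top h',np.percentile(h[m],[10,50,90,99])-.0972)
P,d=viewer.read_camera("scene");c=P[200:340,320:480];cv2.imwrite("pics/s13.png",cv2.resize(c,None,fx=4,fy=4,interpolation=cv2.INTER_CUBIC))
E
```

```text
now [-0.01817164 -0.00080334  0.12035581] [-2.29302908 -0.15467266  6.14631096] 0.02931686986604554
blue 3253 x [-0.0134 -0.0078  0.0024] z [-0.0035  0.0191  0.0213] slope deg -27.2 ymax 0.0568
white 5060 x [-0.0029  0.0052  0.0296] z [-0.0195  0.022   0.0253] slope deg -54.9 ymax 0.0638
handle top h [0.04070307 0.10900544 0.12262393 0.13100956]
```

View pics/s13.png

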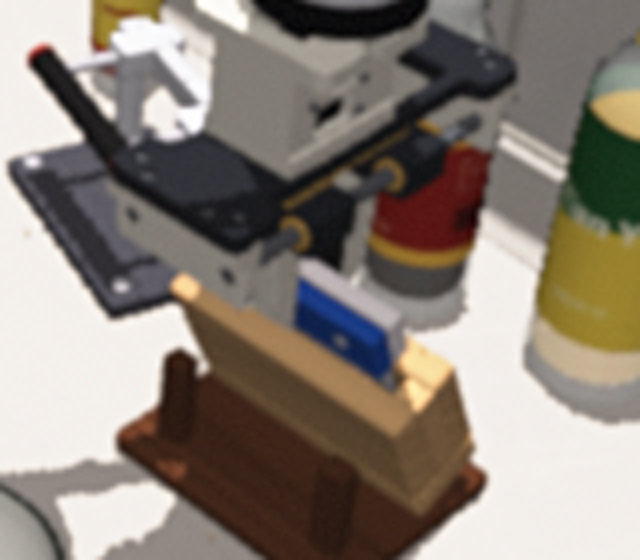

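>>> apply_moves(
  translation=[
    [0,0,0],
    [0,0,0],
    [0,0,0],
    [0,0,0],
    [0,0,0],
  ],
  turn=[0,0,0,0,0],
  fingers=[0.035,0.04,0.05,0.06,0.07],
)

```text
time: 23.18
tcp_pos: [0.5474, -0.2132, 0.1193]
tool_rot: [0.678, 0.735, 0.0, -0.0]
wrist_force: [0.7, -0.1, 0.5]
gripper_width: 0.0553
grasp_force: 0.0
```

>>> apply_moves(
  translation=[
    [0,0,0],
    [0,0,0],
    [0,0,0],
    [0,0,0],
    [0,0,0],
  ],
  turn=[0,0,0,0,0],
  fingers=[0.075,0.075,0.075,0.075,0.075],
)

```text
time: 23.6
tcp_pos: [0.5473, -0.2132, 0.1195]
tool_rot: [0.678, 0.735, 0.0, -0.0]
wrist_force: [-0.1, -0.7, -0.6]
gripper_width: 0.0749
grasp_force: 0.0
```

>>> apply_moves(
  translation=[
    [0,0,-0.005],
    [0,0,-0.015],
    [0,0,-0.025],
    [0,0,-0.025],
    [0,0,-0.03],
  ],
  turn=[0,0,0,0,0],
  fingers=[0.075,0.075,0.075,0.075,0.075],
)

```text
time: 24.02
tcp_pos: [0.5467, -0.2129, 0.22]
tool_rot: [0.678, 0.735, -0.0, -0.001]
wrist_force: [0.9, 0.2, 0.5]
gripper_width: 0.0752
grasp_force: 0.0
```

>>> apply_moves(
  translation=[
    [0,-0.03,-0.03],
    [0,-0.03,-0.03],
    [0,-0.03,0],
    [0,0,0],
    [0,0,0],
  ],
  turn=[0,0,0,0,0],
  fingers=[0.075,0.075,0.075,0.075,0.075],
)

```text
time: 24.43
tcp_pos: [0.458, -0.2206, 0.2796]
tool_rot: [0.679, 0.735, 0.0, 0.001]
wrist_force: [-0.3, 1.1, -0.1]
gripper_width: 0.075
grasp_force: 0.0
```

```bash
python3 - <<'E'
from h import *
a=np.radians(25);n=np.array([-np.sin(a),0,np.cos(a)]);ex=np.array([np.cos(a),0,np.sin(a)])
for nm in ("wrist","scene","top"):
    if nm=="wrist": p,C,T=wrist("w20")
    else:
        p,d=viewer.read_camera(nm);i=viewer.camera_info(nm);C=cloud(d,i['camera_matrix'],i['world_from_camera'])
    q=(C-OB)@B;h=q@n-.0972;s=q@ex-.0356
    m=(np.abs(q[...,1])<.055)&(h>.03)&(h<.06)&(np.abs(s)<.03)
    if m.sum()>20:
        r=q[m];e=np.linalg.eigh(np.cov(r.T))[1][:,0];e*=np.sign(e[2])
        print(nm,m.sum(),'h',np.percentile(h[m],[5,50,95]),'s',np.percentile(s[m],[2,50,98]),'y',np.percentile(r[:,1],[1,99]),'tilt',np.degrees(np.arctan2(-e[0],e[2])))
E
```

```text
wrist 4239 h [0.03709272 0.04044908 0.04178085] s [-0.01334449 -0.00198044  0.00794386] y [-0.05105057  0.05407218] tilt 20.111176824493644
scene 716 h [0.03272986 0.04063014 0.04312528] s [-0.01650534 -0.00716965  0.00506169] y [-0.05199682  0.05401043] tilt 34.73002848497552
top 642 h [0.03273322 0.04029663 0.04248647] s [-0.01297406 -0.00011576  0.00846415] y [-0.03886866  0.05444675] tilt 14.605456216948841
```

```bash
python3 -c "
from workcell import job_done
print(job_done())"
```

```text
the job is handed in; nothing more can be done
None
```

I wiped the blue face and then the white face on the bar, which gave about 6–7 mm each time. The scraper was slid fully home in the leaning slot before I let go, the gripper was moved clear, and the job was handed in at about 24.6 s; I didn't re-check the mug, bowl, bottle and spoon by camera, but no move went near enough to touch them.

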